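# Pack the bare foot of a rocking lensmeter

## Task

The lensmeter rocks because one foot, at the corner nearest to the wooden strips, has lost its rubber and only a bare steel stud is left above the table. Slide the wooden strips under that stud in trial, pushing gently and never forcing one, until you have the thickest one that goes in; leave it there lying flat with the stud fully over it, let go of it, then press down lightly on that corner to make sure that the lensmeter no longer rocks, and take the hand away. Do not let the lensmeter tip right down on its bare stud, leave the other two strips lying flat on the table away from that corner, and do not disturb the other things.

Things in the scene. Friction and masses are not known exactly. Their poses are not given: they have to be found in the camera images.
- focimeter: the lensmeter: pale grey base 200 x 230 x 28 mm (its x, y, z) with a pedestal and an inclined tube with an eyepiece, 0.4 m high, 3.2 kg. Rubber feet 20 mm high, so the base's underside is 20 mm and its top 48 mm above the table. Origin: on the table under the base's centre; z up; eyepiece towards +x; the -x edge of the base faces the robot. Feet at x = +-80, y = +-95 mm; the bare stud is at (-80, -95).
- stud_root (a point): point on the base's underside, 20 mm above the table, on the axis of the bare steel stud, 14 mm in diameter, that points down from there. The gap between its flat end and the table is 10.3 to 15.7 mm, new each time, cannot be widened, and shows only by trial. The base ends 20 mm beyond the axis on the -x and -y sides; under the base all is free for 60 mm around. Ease a strip in with less than 10 N.
- corner_bolt (a point): centre of the top of the hexagonal bolt head (18 mm wide, 5 mm high) on the base's top straight above the bare stud, 53 mm above the table: the place to press down. Pedestal and tube stand only at x above -40 mm of the lensmeter, so it is free above. Press slowly with 6 to 10 N: all is stiff once the stud bears. Axes as the lensmeter's.
- rock (a joint): how far the lensmeter is tipped towards the stud, rad: 0 on its three rubber feet, growing as that corner sinks (12 mm per 0.1 rad). It tips about the line through the two feet next to the stud when the corner is pressed with over 2.5 N and comes back by itself. Pressed, it stays under 0.018 with a strip that fits snugly, goes further with one a size too thin, and to 0.08 or more with none.
- strip_long: the longest and thinnest of three plain wooden packing strips, 160 x 30 x 10 mm (along its x, y, z), about 27 g, lying flat on the table with its x axis within 0.3 rad of the direction straight ahead of the robot. Origin: centre of its underside; x along its length, square sawn ends, both alike.
- strip_mid: the middle of three plain wooden packing strips, 140 x 30 x 12 mm (along its x, y, z), about 27 g, lying flat on the table with its x axis within 0.3 rad of the direction straight ahead of the robot. Origin: centre of its underside; x along its length, square sawn ends, both alike.
- strip_short: the shortest and thickest of three plain wooden packing strips, 120 x 30 x 14 mm (along its x, y, z), about 27 g, lying flat on the table with its x axis within 0.3 rad of the direction straight ahead of the robot. Origin: centre of its underside; x along its length, square sawn ends, both alike.
- glasses_a: a pair of folded black spectacles, 136 x 22 x 40 mm; not to be disturbed. Origin: centre of its underside.
- glasses_b: a pair of folded brown spectacles, 136 x 22 x 40 mm; not to be disturbed. Origin: centre of its underside.
- case: a dark spectacle case, 62 x 160 x 36 mm; not to be disturbed. Origin: centre of its underside.
- driver: a small grey screwdriver, 150 mm long, lying down; not to be disturbed. Origin: near the middle of its length, on the table.
- marker: a felt marker lying down, 137 mm long, 13 mm thick; not to be disturbed. Origin: centre of its underside.
- jar: a clear jar with a metal cap, 52 mm across, 55 mm high; not to be disturbed. Origin: centre of its underside.
- water: a clear water bottle, 66 mm across, 215 mm high; not to be disturbed. Origin: centre of its underside.
There are look-alikes about, which are no part of the job. Leave any blue or red look-alike of the strip_short alone.

How it is judged:
On the way, in this order (a step that is already met when the one before it is completed fails the run):
1. one strip lies on the table with the stud fully over it, let go of (((x of stud_root in the frame of strip_long between -0.074 and 0.074 m and y of stud_root in the frame of strip_long between -0.0095 and 0.0095 m and height (world z) of strip_long below 0.005 m) or (x of stud_root in the frame of strip_mid between -0.064 and 0.064 m and y of stud_root in the frame of strip_mid between -0.0095 and 0.0095 m and height (world z) of strip_mid below 0.005 m) or (x of stud_root in the frame of strip_short between -0.054 and 0.054 m and y of stud_root in the frame of strip_short between -0.0095 and 0.0095 m and height (world z) of strip_short below 0.005 m)) and contact force between the fingers and strip_long below 0.1 N and contact force between the fingers and strip_mid below 0.1 N and contact force between the fingers and strip_short below 0.1 N), for 0.2 s.
2. with that strip in place the corner is pressed with more than 4 N, the stud bears on the strip and the lensmeter tips by less than 0.0185 rad (about 2.3 mm at the stud) (contact force between any of the fingers, the arm and focimeter above 4 N and value of joint rock below 0.0185 rad and ((x of stud_root in the frame of strip_long between -0.074 and 0.074 m and y of stud_root in the frame of strip_long between -0.0095 and 0.0095 m and height (world z) of strip_long below 0.005 m and contact force between strip_long and focimeter above 0.6 N) or (x of stud_root in the frame of strip_mid between -0.064 and 0.064 m and y of stud_root in the frame of strip_mid between -0.0095 and 0.0095 m and height (world z) of strip_mid below 0.005 m and contact force between strip_mid and focimeter above 0.6 N) or (x of stud_root in the frame of strip_short between -0.054 and 0.054 m and y of stud_root in the frame of strip_short between -0.0095 and 0.0095 m and height (world z) of strip_short below 0.005 m and contact force between strip_short and focimeter above 0.6 N))), for 0.2 s.
At the end, for the whole second after the job is handed in: One strip lies flat under the stud (its axis 6 mm or more from the strip's ends and within 9.5 mm of its middle line), the lensmeter is tipped less than 0.01 rad, the other two strips lie flat and still on the table, centres over 100 mm from the stud (((x of stud_root in the frame of strip_long between -0.074 and 0.074 m and y of stud_root in the frame of strip_long between -0.0095 and 0.0095 m and height (world z) of strip_long below 0.005 m and height (world z) of strip_mid between -0.004 and 0.004 m and angle between each of strip_mid, strip_short's own z axis and vertical below 0.1 rad and horizontal distance between each of strip_mid, strip_short and stud_root above 0.1 m and height (world z) of strip_short between -0.004 and 0.004 m) or (x of stud_root in the frame of strip_mid between -0.064 and 0.064 m and y of stud_root in the frame of strip_mid between -0.0095 and 0.0095 m and height (world z) of strip_mid below 0.005 m and height (world z) of strip_long between -0.004 and 0.004 m and angle between each of strip_long, strip_short's own z axis and vertical below 0.1 rad and horizontal distance between each of strip_long, strip_short and stud_root above 0.1 m and height (world z) of strip_short between -0.004 and 0.004 m) or (x of stud_root in the frame of strip_short between -0.054 and 0.054 m and y of stud_root in the frame of strip_short between -0.0095 and 0.0095 m and height (world z) of strip_short below 0.005 m and height (world z) of strip_long between -0.004 and 0.004 m and angle between each of strip_long, strip_mid's own z axis and vertical below 0.1 rad and horizontal distance between each of strip_long, strip_mid and stud_root above 0.1 m and height (world z) of strip_mid between -0.004 and 0.004 m)) and value of joint rock below 0.01 rad and linear speed of each of strip_long, strip_mid, strip_short below 0.02 m/s); the robot touches nothing.
It fails at once if the lensmeter tips by more than 0.065 rad, down onto its bare stud (value of joint rock above 0.065 rad).
It fails at once if a strip is forced: more than 28 N between a strip and the lensmeter (contact force between any of strip_long, strip_mid, strip_short and focimeter above 28 N).
It fails at once if the robot pushes or presses the lensmeter with more than 35 N (contact force between any of the fingers, the arm and focimeter above 35 N).
It fails at once if another thing on the table is moved by more than 30 mm (distance of any of glasses_a, glasses_b, case, driver, marker, jar, water from where it was at the start of the episode above 0.03 m).
It also fails if it takes over 72 s, if anything falls off the work surface, if the arm or the gripper's body presses on something with over 40 N, if the wrist force passes 120 N, or if a joint passes its speed limit or range.

## Robot

A 6-joint arm with a two-finger parallel gripper is mounted at the origin on the work surface. World frame = base frame: x ahead of the robot, y to its left, z up, the work surface at z = 0. Lengths are in m, angles in rad, forces in N, time in s.
With the tool pointing down it reaches from about 0.375 to 0.9 m from the base axis. Payload 3.1 kg.
Tool frame: the origin (TCP) lies between the finger pads; the fingertips stand 17 mm ahead of it and the grasp point (between the pads) lies 2 mm behind it (robot.nose_length is the distance from the TCP to the fingertips, in m); z points along the fingers, y is the line along which they close (so a half turn about z gives the same grasp; the last joint's range is limited). The gripper opens to 87 mm and grips with 3 to 60 N. Pads are 19 mm wide; open, the fingers measure 117 mm over their backs; the gripper's body (75 mm by 190 mm) begins 51 mm behind the grasp point.
Start: joints at [0.944, 0.527, 1.433, -0, 1.181, -0.178], TCP at [0.271, 0.563, 0.24] pointing down, gripper open.
Joint ranges: [-3.08, 3.08], [-0.75, 2.2], [0.22, 2.44], [-1.43, 4.57], [0, 2.65], [-2.85, 2.85]. Speed limits (rad/s): [2.79, 2.79, 3.14, 3.14, 3.14, 3.14].

## Interface

Orientations are given as a unit quaternion [x, y, z, w].
In Python, from rig import robot, cams gives the robot as it stands.
- The arm moves only by the shell command python3 -m pendant 'ROWS' [FORCE]. ROWS is JSON, a list of rows, each an object with "jaw": the opening, from 0 (shut) to 1 (fully open); "linear": the shift along the tool's x, y, z in cm, a list of three; "twist": the turn about the tool's z in degrees. A call has 1 to 12 rows; each row shifts and turns the commanded pose from where the row before left it, along the tool's axes as they then stand; what a row does not reach is not made up. A row lasts 1/12 s, in which the tool goes at most 41.7 mm and 7.16 degrees, less where a joint would pass 70% of its speed; a pose out of reach is approached as far as the arm can. A call is refused whole if a number of a shift passes 4.17 or a number of a turn 7.16, either way. A call with a gripper value outside its range is refused whole. The fingers move at their own pace and stop on an object; FORCE is the grip in N (left out, the last holds). Time passes only in rows, so rows that do not move let the fingers close. It gives the time, the measured TCP pose, the force, the opening and the grip force at its end, in the units of the state.
- robot.get_obs(): the state, without advancing time (a new reading comes with each control period).
- cams.camera(name): name is "side" or "top"; returns a dict with "color" (480x640x3 uint8, blue, green, red), "depth" (480x640 float32, m along the optical axis (not along the pixel's ray), 0 where there is no reading), "fov_y" (degrees; the focal length in pixels is half the picture's height over the tangent of half this angle, whatever the lens; pixels are square), "cx", "cy" (the principal point, pixels), "view" (4x4, takes a point from world to camera coordinates). Camera axes: x right, y down, z forward; pixel columns grow to the right and rows downward; lengths in m; the calibration is good to about 2 mm. A picture is of the moment at which its call begins.
- robot.hand_in(): hands the job in; it is judged then, once.
The state is a dict: "time": time; "q": joint angles; "joint_velocities": joint speeds; "joint_torque": joint torques, N m; "position": TCP position; "tool_rot": TCP orientation; "ft_force": force on the tool from outside, world axes, zero at the start; "moment": the same for the moment, N m; "grip_width": finger opening in m; "grip_force": force on a finger pad.
Only numpy, scipy, OpenCV 4.12 (cv2) and the standard library are available. Lean on these libraries where they do the work, as an engineer would, in place of code of your own. Each camera call takes 0.05 s, during which the arm holds its last target. There are 200 camera calls.

## Working session

There is one attempt and no reset: what is moved stays moved. The work goes in short steps, Python scripts to look and compute and a shell command to move; the robot and the scene stay as the last step left them, time stands still between calls to the robot, and variables do not carry over. Pictures are saved under pics/ and viewed, at most 10 in all, crops included, and the job is handed in when it is done.

```bash
ls; mkdir -p pics; python3 - <<'E'
from rig import robot,cams
import cv2,numpy as np
for n in("top","side"):
    c=cams.camera(n); cv2.imwrite(f"pics/{n}0.png",c["color"]); np.savez(f"{n}0.npz",**c)
    print(n,c["fov_y"],c["cx"],c["cy"],np.round(c["view"],3).tolist())
print(robot.get_obs())
E
```

```text
pics
top 54.64013219157753 320.44147026055765 236.20824996335548 [[-0.011, -1.0, -0.016, 0.014], [-0.99, 0.013, -0.141, 0.498], [0.141, 0.014, -0.99, 0.997], [0.0, 0.0, 0.0, 1.0]]
side 44.58693676098174 316.7163224324105 242.84139518232055 [[0.75, -0.661, 0.0, -0.343], [-0.443, -0.503, -0.742, 0.282], [0.491, 0.556, -0.67, 1.342], [0.0, 0.0, 0.0, 1.0]]
{'time': 0.1, 'q': array([ 9.43539123e-01,  5.28400245e-01,  1.43376609e+00, -1.71735093e-05,
        1.18139781e+00, -1.78511933e-01]), 'joint_velocities': array([ 8.35580151e-04, -1.45832835e-03, -9.86683274e-04,  3.68864088e-05,
       -1.68448258e-04,  2.94770719e-04]), 'joint_torque': array([-4.56544312e-04, -4.40984988e+01, -1.77150464e+01,  6.35049236e-02,
        5.34048560e-02, -1.58644468e-05]), 'position': array([0.27075957, 0.56261459, 0.23865541]), 'tool_rot': array([ 2.22491473e-01,  9.74934138e-01, -9.09935618e-04, -3.79180526e-04]), 'ft_force': array([ 0.96008975, -0.10775398,  1.19104324]), 'moment': array([0.05950612, 0.04176499, 0.02009097]), 'grip_force': 0.0, 'grip_width': 0.08693211173650006}
```

View pics/top0.png

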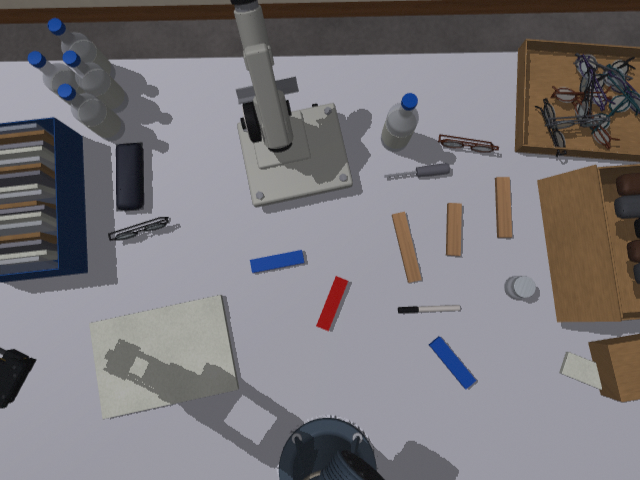

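View pics/side0.png

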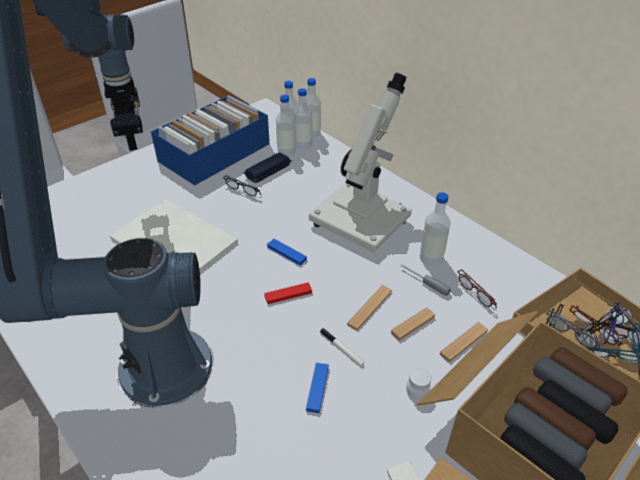

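Top view: the wooden candidates are at (407,247), (454,230) and (503,207). By length they are long, short and mid. The look-alikes, to be left alone, are blue (278,262), red (333,304) and blue (452,362). The stud corner's bolt is at (343,178) and the bottle is close by at (398,130).

```bash
cat > h.py <<'E'
import numpy as np,cv2
from rig import robot,cams
def ray(c,u,v,z):
    f=240/np.tan(np.radians(c["fov_y"])/2); V=c["view"]; R=V[:3,:3]; o=-R.T@V[:3,3]
    d=R.T@np.array([(u-c["cx"])/f,(v-c["cy"])/f,1]); return (o+d*(z-o[2])/d[2])[:2]
def pix(c,p):
    f=240/np.tan(np.radians(c["fov_y"])/2); q=c["view"][:3,:3]@p+c["view"][:3,3]
    return np.array([c["cx"]+f*q[0]/q[2],c["cy"]+f*q[1]/q[2]])
def wood(c):
    h=cv2.cvtColor(c["color"],cv2.COLOR_BGR2HSV)
    return cv2.morphologyEx(cv2.inRange(h,(5,80,90),(22,255,255)),cv2.MORPH_OPEN,np.ones((3,3)))
def strips(c,z=0.012):
    out=[]
    for k in cv2.findContours(wood(c),cv2.RETR_EXTERNAL,cv2.CHAIN_APPROX_NONE)[0]:
        a=cv2.contourArea(k)
        if 200<a<2000:
            w=np.array([ray(c,*p[0],z) for p in k])*1000
            (x,y),s,_=r=cv2.minAreaRect(w.astype(np.float32)); b=cv2.boxPoints(r)
            e=max(b[1]-b[0],b[2]-b[1],key=np.linalg.norm); 
            if e[0]<0:e=-e
            out.append((np.round([x,y]),np.round(sorted(s)),round(float(np.degrees(np.arctan2(e[1],e[0]))),1),k.reshape(-1,2).mean(0).round()))
    return out
def load(n): return dict(np.load(f"{n}0.npz"))
E
python3 - <<'E'
from h import *
for n in("top","side"):
    c=load(n); print(n); [print(*s) for s in strips(c)]
c=load("top"); 
g=c["color"][90:260,220:480]; cv2.imwrite("pics/base.png",cv2.resize(g,None,fx=3,fy=3,interpolation=cv2.INTER_CUBIC))
E
```

```text
top
[ 200. -658.] [ 71. 120.] 8.6 [627. 369.]
[ 476. -185.] [ 30. 158.] 11.6 [406. 247.]
[ 515. -295.] [ 30. 120.] -4.4 [454. 229.]
[ 565. -410.] [ 30. 137.] -1.5 [504. 207.]
[ 714. -607.] [39. 85.] 84.3 [583. 144.]
[ 735. -701.] [ 67. 100.] -5.6 [624. 137.]
[ 874. -737.] [23. 78.] -6.1 [635.  74.]
side
[ 281. -584.] [41. 84.] -41.4 [447. 473.]
[ 559. -409.] [ 31. 144.] -1.4 [463. 342.]
[ 510. -293.] [ 33. 124.] -4.2 [412. 324.]
[ 470. -186.] [ 30. 162.] 11.6 [369. 307.]
[ 332. 1185.] [109. 236.] 0.1 [ 78. 116.]
```

View pics/base.png

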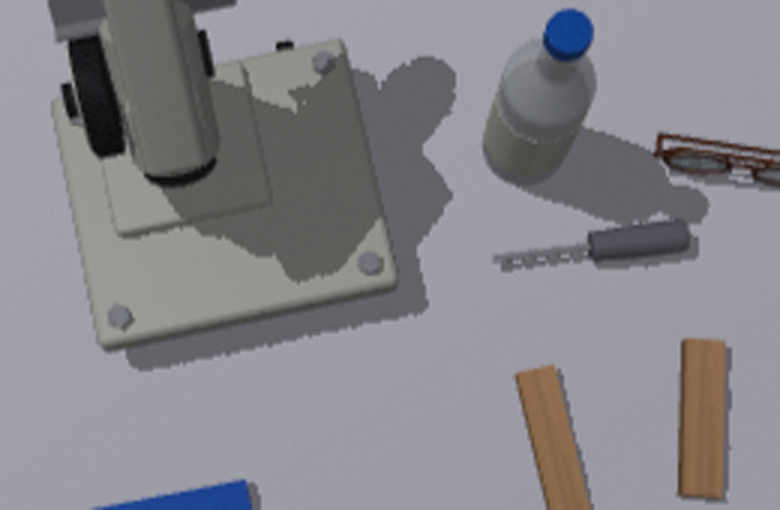

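The crop shows the stud-corner bolt at (370,262) in the crop, with the other bolts at (120,316) and (322,62). The bottle foot is near (525,165), and the driver lies between the strips and the bottle.

```bash
python3 - <<'E'
from h import *
c=load("top")
P=[np.round(ray(c,220+(u-1)/3,90+(v-1)/3,.053)*1000,1) for u,v in((370,262),(120,316),(322,62))]
print(P,[np.linalg.norm(p-P[0]) for p in P], np.degrees(np.arctan2(*(P[2]-P[0])[::-1])),np.degrees(np.arctan2(*(P[1]-P[0])[::-1]))-90)
print("bottle edge", ray(c,220+525/3,90+183/3,0),ray(c,220+485/3,90+140/3,0), "driver tip",ray(c,220+495/3,90+258/3,.005))
s=load("side"); q=pix(s,np.r_[P[0]/1000,.053]); print(q)
u,v=q.astype(int); cv2.imwrite("pics/sidec.png",cv2.resize(s["color"][v-40:v+60,u-90:u+70],None,fx=5,fy=5,interpolation=cv2.INTER_CUBIC)); print(u-90,v-40)
E
```

```text
[array([628.1, -44. ]), array([589.9, 141.3]), array([784.4, -10.4])] [np.float64(0.0), np.float64(189.19653802329472), np.float64(159.87072902817445)] 12.132303454018398 11.648464808215806
bottle edge [ 0.70379715 -0.16941442] [ 0.73946914 -0.13911461] driver tip [ 0.6422162  -0.14343004]
[374.45793882 238.03861875]
284 198
```

View pics/sidec.png

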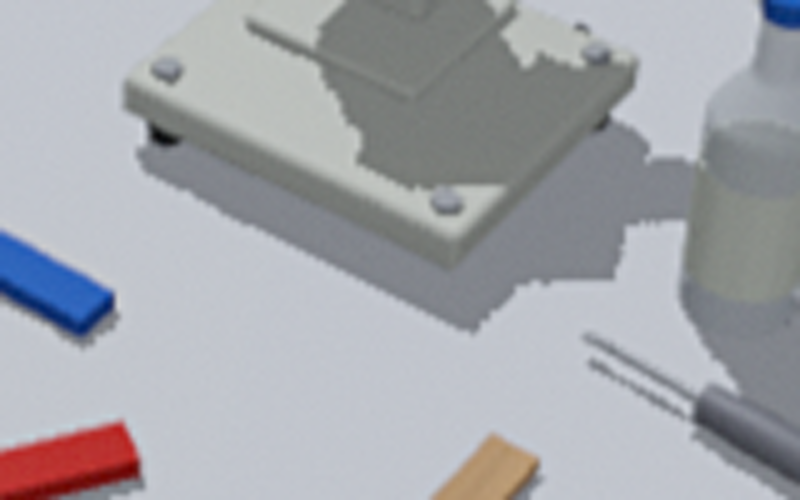

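```bash
cat >> h.py <<'E'
def state():
    o=robot.get_obs(); x,y,z,w=o["tool_rot"]
    tx=np.array([1-2*(y*y+z*z),2*(x*y+w*z)]); ang=(np.degrees(np.arctan2(tx[1],tx[0]))+180)%360
    ang=(ang+180)%360-180
    return o,ang
def plan(X,Y,Z,yaw=None):
    "mm, deg: shift in tool axes (cm) after the twist"
    o,a=state(); 
    if yaw is None: yaw=a
    t=np.radians(yaw); d=np.array([X,Y])-o["position"][:2]*1000
    print("t%.1f pos"%o["time"],np.round(o["position"]*1000,1),"yaw %.1f"%a,"F",np.round(o["ft_force"],1),"w %.1f g %.1f"%(o["grip_width"]*1000,o["grip_force"]))
    print("  twist %.1f  lin cm x %.2f y %.2f z %.2f"%(a-yaw,-(d@[np.cos(t),np.sin(t)])/10,(d@[-np.sin(t),np.cos(t)])/10,(o["position"][2]*1000-Z)/10))
E
python3 -m pendant '[{"jaw":0.7,"linear":[0,0,0],"twist":-7.1},{"jaw":0.7,"linear":[0,0,0],"twist":-7.1},{"jaw":0.7,"linear":[0,0,0],"twist":-7.1},{"jaw":0.7,"linear":[0,0,0],"twist":0}]'
python3 -c "
from h import *
plan(440,150,200,-4.4);plan(480,-292,120,-4.4)"
```

```text
time: 0.43
position: [0.2709, 0.5628, 0.239]
tool_rot: [0.037, 0.999, -0.001, -0.0]
ft_force: [0.4, 0.2, -0.7]
grip_width: 0.0677
grip_force: 0.0
t0.4 pos [270.9 562.8 239. ] yaw -4.3 F [ 0.4  0.2 -0.7] w 67.7 g 0.0
  twist 0.1  lin cm x -20.03 y -39.86 z 3.90
t0.4 pos [270.9 562.8 239. ] yaw -4.3 F [ 0.4  0.2 -0.7] w 67.7 g 0.0
  twist 0.1  lin cm x -27.41 y -83.62 z 11.90
```

```bash
python3 -m pendant '[{"jaw":0.7,"linear":[-1.67,-3.3,0.3],"twist":0},{"jaw":0.7,"linear":[-1.67,-3.3,0.3],"twist":0},{"jaw":0.7,"linear":[-1.67,-3.3,0.3],"twist":0},{"jaw":0.7,"linear":[-1.67,-3.3,0.3],"twist":0},{"jaw":0.7,"linear":[-1.67,-3.3,0.3],"twist":0},{"jaw":0.7,"linear":[-1.67,-3.3,0.3],"twist":0},{"jaw":0.7,"linear":[-1.67,-3.3,0.3],"twist":0},{"jaw":0.7,"linear":[-1.67,-3.3,0.3],"twist":0},{"jaw":0.7,"linear":[-1.67,-3.3,0.3],"twist":0},{"jaw":0.7,"linear":[-1.67,-3.3,0.3],"twist":0},{"jaw":0.7,"linear":[-1.67,-3.3,0.3],"twist":0},{"jaw":0.7,"linear":[-1.67,-3.3,0.3],"twist":0}]'
python3 -m pendant '[{"jaw":0.7,"linear":[-0.6,-3.65,0.65],"twist":0},{"jaw":0.7,"linear":[-0.6,-3.65,0.65],"twist":0},{"jaw":0.7,"linear":[-0.6,-3.65,0.65],"twist":0},{"jaw":0.7,"linear":[-0.6,-3.65,0.65],"twist":0},{"jaw":0.7,"linear":[-0.6,-3.65,0.65],"twist":0},{"jaw":0.7,"linear":[-0.6,-3.65,0.65],"twist":0},{"jaw":0.7,"linear":[-0.6,-3.65,0.65],"twist":0},{"jaw":0.7,"linear":[-0.6,-3.65,0.65],"twist":0},{"jaw":0.7,"linear":[-0.6,-3.65,0.65],"twist":0},{"jaw":0.7,"linear":[-0.6,-3.65,0.65],"twist":0},{"jaw":0.7,"linear":[-0.6,-3.65,0.65],"twist":0},{"jaw":0.7,"linear":[-0.6,-3.65,0.65],"twist":0}]'
python3 -m pendant '[{"jaw":0.7,"linear":[0,0,0],"twist":0},{"jaw":0.7,"linear":[0,0,0],"twist":0}]'
python3 - <<'E'
from h import *
plan(480,-292,18.5,-4.4)
c=cams.camera("side"); [print(*s) for s in strips(c)]
cv2.imwrite("pics/s1.png",c["color"][180:460,240:600])
E
```

```text
time: 1.43
position: [0.4408, 0.1512, 0.2034]
tool_rot: [0.04, 0.999, 0.0, 0.0]
ft_force: [0.1, 0.3, -1.1]
grip_width: 0.0609
grip_force: 0.0
time: 2.43
position: [0.4783, -0.2913, 0.125]
tool_rot: [0.041, 0.999, 0.0, -0.0]
ft_force: [0.7, 0.2, 0.3]
grip_width: 0.0608
grip_force: 0.0
time: 2.6
position: [0.4784, -0.2915, 0.1249]
tool_rot: [0.042, 0.999, 0.0, -0.0]
ft_force: [-0.4, 0.5, -0.4]
grip_width: 0.0613
grip_force: 0.0
t2.6 pos [ 478.4 -291.5  124.9] yaw -4.8 F [-0.4  0.5 -0.4] w 61.3 g 0.0
  twist -0.4  lin cm x -0.16 y -0.04 z 10.64
[ 280. -584.] [39. 84.] -41.4 [447. 474.]
[ 548. -646.] [ 32. 132.] -86.3 [549. 412.]
[ 700. -623.] [ 30. 102.] -87.1 [577. 365.]
[ 559. -409.] [ 31. 142.] -1.4 [463. 342.]
[ 510. -292.] [ 36. 123.] -4.1 [413. 323.]
[ 470. -186.] [ 30. 161.] 11.7 [369. 307.]
[ 333. 1201.] [158. 224.] -6.2 [ 72. 114.]
[ 419. 1449.] [110. 241.] 13.6 [70. 82.]
[ 486. 2064.] [ 86. 234.] 2.6 [27. 32.]
[ 961. 2069.] [ 88. 267.] 1.1 [121.   7.]
```

View pics/s1.png

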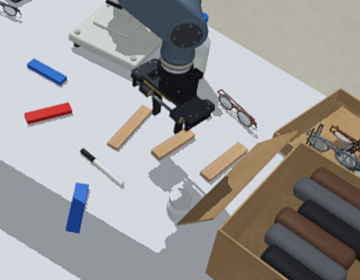

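The gripper hangs over the short strip (crop (175,145)), with its fingers on either side. Next I descend, grip lightly and lift.

```bash
python3 -m pendant '[{"jaw":0.7,"linear":[-0.1,0,3],"twist":0},{"jaw":0.7,"linear":[0,0,3],"twist":0},{"jaw":0.7,"linear":[0,0,2.5],"twist":0},{"jaw":0.7,"linear":[0,0,1.5],"twist":0},{"jaw":0.7,"linear":[0,0,0.5],"twist":0},{"jaw":0.7,"linear":[0,0,0],"twist":0}]' 8
python3 -m pendant '[{"jaw":0.2,"linear":[0,0,0],"twist":0},{"jaw":0.2,"linear":[0,0,0],"twist":0},{"jaw":0.2,"linear":[0,0,0],"twist":0},{"jaw":0.2,"linear":[0,0,0],"twist":0},{"jaw":0.2,"linear":[0,0,0],"twist":0},{"jaw":0.2,"linear":[0,0,0],"twist":0}]' 8
```

```text
time: 3.15
position: [0.4787, -0.2871, 0.0196]
tool_rot: [0.038, 0.999, 0.001, -0.001]
ft_force: [0.1, -0.2, 0.3]
grip_width: 0.0608
grip_force: 0.0
time: 3.65
position: [0.4798, -0.2898, 0.0212]
tool_rot: [0.039, 0.999, -0.0, 0.0]
ft_force: [-0.1, -0.6, 3.9]
grip_width: 0.0298
grip_force: 8.0
```

```bash
python3 -m pendant '[{"jaw":0.2,"linear":[0,0,-1],"twist":0},{"jaw":0.2,"linear":[0,0,-2],"twist":0},{"jaw":0.2,"linear":[0,0,-1],"twist":-5.5},{"jaw":0.2,"linear":[0,0,0],"twist":-5.5},{"jaw":0.2,"linear":[0,0,0],"twist":-5.5},{"jaw":0.2,"linear":[0,0,0],"twist":0}]'
python3 -c "
from h import *
plan(496,-71,35,11.9)"
```

```text
time: 4.15
position: [0.4797, -0.2897, 0.0615]
tool_rot: [-0.106, 0.994, -0.0, 0.0]
ft_force: [0.3, -0.4, -0.5]
grip_width: 0.03
grip_force: 7.9
t4.2 pos [ 479.7 -289.7   61.5] yaw 12.2 F [ 0.3 -0.4 -0.5] w 30.0 g 7.9
  twist 0.3  lin cm x -6.10 y 21.06 z 2.65
```

```bash
python3 -m pendant '[{"jaw":0.2,"linear":[-0.76,2.63,0],"twist":0},{"jaw":0.2,"linear":[-0.76,2.63,0],"twist":0},{"jaw":0.2,"linear":[-0.76,2.63,0],"twist":0},{"jaw":0.2,"linear":[-0.76,2.63,0],"twist":0},{"jaw":0.2,"linear":[-0.76,2.63,0],"twist":0},{"jaw":0.2,"linear":[-0.76,2.63,0],"twist":0},{"jaw":0.2,"linear":[-0.76,2.63,0],"twist":0},{"jaw":0.2,"linear":[-0.76,2.63,0],"twist":0},{"jaw":0.2,"linear":[0,0,1.3],"twist":0},{"jaw":0.2,"linear":[0,0,1.3],"twist":0},{"jaw":0.2,"linear":[0,0,0],"twist":0},{"jaw":0.2,"linear":[0,0,0],"twist":0}]'
python3 - <<'E'
from h import *
plan(496,-71,20.5,11.9)
for n in("top","side"):
    c=cams.camera(n); print(n); [print(*s) for s in strips(c,.025) if 350<s[0][0]<620 and -450<s[0][1]<100]
E
```

```text
time: 5.15
position: [0.4946, -0.0708, 0.0344]
tool_rot: [-0.105, 0.995, 0.0, -0.001]
ft_force: [0.5, -0.0, 0.2]
grip_width: 0.0301
grip_force: 8.0
t5.2 pos [494.6 -70.8  34.4] yaw 12.0 F [ 0.5 -0.   0.2] w 30.1 g 8.0
  twist 0.1  lin cm x -0.13 y -0.05 z 1.39
top
[ 563. -404.] [ 33. 136.] -1.5 [503. 207.]
side
[ 549. -414.] [ 30. 141.] -1.4 [463. 342.]
[ 461. -194.] [ 30. 159.] 11.7 [369. 307.]
```

```bash
python3 -m pendant '[{"jaw":0.2,"linear":[-0.1,0,0.7],"twist":0},{"jaw":0.2,"linear":[0,0,0.5],"twist":0},{"jaw":0.2,"linear":[0,0,0.1],"twist":0},{"jaw":0.2,"linear":[0,0,0],"twist":0},{"jaw":0.42,"linear":[0,0,0],"twist":0},{"jaw":0.42,"linear":[0,0,0],"twist":0},{"jaw":0.42,"linear":[0,0,0],"twist":0},{"jaw":0.2,"linear":[0,0,0],"twist":0},{"jaw":0.2,"linear":[0,0,0],"twist":0},{"jaw":0.2,"linear":[0,0,0],"twist":0},{"jaw":0.2,"linear":[0,0,0],"twist":0},{"jaw":0.2,"linear":[0,0,0],"twist":0}]' 4
python3 - <<'E'
from h import *
plan(496,-71,20.5,11.9)
c=cams.camera("side")
cv2.imwrite("pics/s2.png",cv2.resize(c["color"][200:330,280:460],None,fx=4,fy=4))
for a in(-20,-40,-80): 
  u=np.array([.978,.206]); print(a,(pix(c,np.r_[np.array([.628,-.0435])+u*a/1000,.014])-[280,200])*4)
E
```

```text
time: 6.25
position: [0.4959, -0.0708, 0.0216]
tool_rot: [-0.105, 0.994, -0.0, 0.0]
ft_force: [0.1, 0.5, 1.8]
grip_width: 0.0304
grip_force: 4.0
t6.2 pos [495.9 -70.8  21.6] yaw 12.1 F [0.1 0.5 1.8] w 30.4 g 4.0
  twist 0.2  lin cm x -0.00 y -0.02 z 0.11
-20 [357.68789571 209.9312674 ]
-40 [341.69152637 226.01059975]
-80 [308.97112646 258.9006996 ]
```

View pics/s2.png

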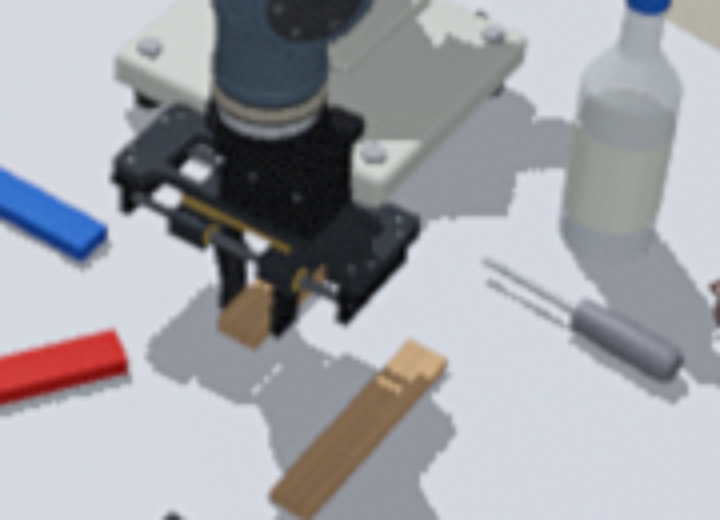

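The strip lies flat in the fingers (rear end at (250,325)), pointing under the corner. Now I ease it forward.

```bash
python3 -m pendant '[{"jaw":0.2,"linear":[-0.7,0,0],"twist":0},{"jaw":0.2,"linear":[-0.8,0,0],"twist":0},{"jaw":0.2,"linear":[-0.7,0,0],"twist":0},{"jaw":0.2,"linear":[-0.4,0,0],"twist":0},{"jaw":0.2,"linear":[0,0,0],"twist":0}]' 4
for i in 1 2 3 4 5; do :; done
python3 -m pendant '[{"jaw":0.2,"linear":[-0.2,0,0],"twist":0},{"jaw":0.2,"linear":[-0.2,0,0],"twist":0},{"jaw":0.2,"linear":[-0.2,0,0],"twist":0},{"jaw":0.2,"linear":[0,0,0],"twist":0}]' 4
python3 -m pendant '[{"jaw":0.2,"linear":[-0.2,0,0],"twist":0},{"jaw":0.2,"linear":[-0.2,0,0],"twist":0},{"jaw":0.2,"linear":[0,0,0],"twist":0}]' 4
python3 -m pendant '[{"jaw":0.2,"linear":[-0.2,0,0],"twist":0},{"jaw":0.2,"linear":[-0.2,0,0],"twist":0},{"jaw":0.2,"linear":[0,0,0],"twist":0}]' 4
```

```text
time: 6.72
position: [0.5236, -0.0654, 0.0216]
tool_rot: [-0.106, 0.994, -0.001, 0.001]
ft_force: [0.4, 0.0, 1.3]
grip_width: 0.0301
grip_force: 4.0
time: 7.05
position: [0.5271, -0.0639, 0.0215]
tool_rot: [-0.105, 0.994, 0.0, -0.0]
ft_force: [-0.8, 0.1, 2.6]
grip_width: 0.0301
grip_force: 4.0
time: 7.3
position: [0.5296, -0.063, 0.0213]
tool_rot: [-0.105, 0.994, 0.001, -0.002]
ft_force: [-4.4, -2.4, 2.7]
grip_width: 0.03
grip_force: 4.0
time: 7.55
position: [0.5329, -0.0621, 0.0209]
tool_rot: [-0.105, 0.994, 0.001, -0.002]
ft_force: [-4.4, -2.0, 1.0]
grip_width: 0.0299
grip_force: 4.0
```

```bash
python3 -m pendant '[{"jaw":0.2,"linear":[0.4,0,0],"twist":0},{"jaw":0.2,"linear":[0.4,0,0],"twist":0},{"jaw":0.42,"linear":[0,0,-0.1],"twist":0},{"jaw":0.42,"linear":[0,0,0],"twist":0},{"jaw":0.42,"linear":[0,0,0],"twist":0},{"jaw":0.2,"linear":[0,0,0],"twist":0},{"jaw":0.2,"linear":[0,0,0],"twist":0},{"jaw":0.2,"linear":[0,0,0],"twist":0},{"jaw":0.2,"linear":[0,0,0],"twist":0},{"jaw":0.2,"linear":[0,0,0],"twist":0}]' 4
python3 -m pendant '[{"jaw":0.2,"linear":[-0.2,0,0],"twist":0},{"jaw":0.2,"linear":[-0.2,0,0],"twist":0},{"jaw":0.2,"linear":[-0.2,0,0],"twist":0},{"jaw":0.2,"linear":[0,0,0],"twist":0}]' 4
python3 -m pendant '[{"jaw":0.2,"linear":[-0.2,0,0],"twist":0},{"jaw":0.2,"linear":[-0.2,0,0],"twist":0},{"jaw":0.2,"linear":[0,0,0],"twist":0}]' 4
python3 -m pendant '[{"jaw":0.2,"linear":[-0.2,0,0],"twist":0},{"jaw":0.2,"linear":[0,0,0],"twist":0}]' 4
```

```text
time: 8.38
position: [0.5276, -0.0642, 0.0227]
tool_rot: [-0.105, 0.994, -0.0, 0.0]
ft_force: [0.4, -0.0, 1.1]
grip_width: 0.0302
grip_force: 4.0
time: 8.72
position: [0.533, -0.0626, 0.0226]
tool_rot: [-0.105, 0.994, 0.0, -0.0]
ft_force: [-2.3, 0.3, 4.9]
grip_width: 0.0299
grip_force: 4.0
time: 8.97
position: [0.5352, -0.0617, 0.022]
tool_rot: [-0.105, 0.994, 0.001, -0.002]
ft_force: [-4.0, -2.0, 3.7]
grip_width: 0.0303
grip_force: 4.0
time: 9.13
position: [0.5367, -0.0613, 0.0219]
tool_rot: [-0.105, 0.994, 0.001, -0.003]
ft_force: [-5.5, -2.4, 1.7]
grip_width: 0.0303
grip_force: 4.0
```

The short strip stops dead at the stud rim twice at about 5 N, so it is too thick. I'm carrying it back to its place.

```bash
python3 -m pendant '[{"jaw":0.2,"linear":[1,0,0],"twist":0},{"jaw":0.2,"linear":[2,0,0],"twist":0},{"jaw":0.2,"linear":[2,0,-0.5],"twist":0},{"jaw":0.2,"linear":[1,0,-2.5],"twist":0},{"jaw":0.2,"linear":[0,0,-1.5],"twist":0},{"jaw":0.2,"linear":[0,0,0],"twist":0}]' 8
python3 -c "
from h import *
plan(484,-292,24,11.9)"
```

```text
time: 9.63
position: [0.4814, -0.0749, 0.0696]
tool_rot: [-0.105, 0.994, -0.001, 0.003]
ft_force: [-0.2, -0.6, -0.7]
grip_width: 0.0303
grip_force: 8.0
t9.6 pos [481.4 -74.9  69.6] yaw 12.0 F [-0.2 -0.6 -0.7] w 30.3 g 8.0
  twist 0.1  lin cm x 4.23 y -21.30 z 4.56
```

```bash
python3 -m pendant '[{"jaw":0.2,"linear":[0.53,-2.66,0],"twist":0},{"jaw":0.2,"linear":[0.53,-2.66,0],"twist":0},{"jaw":0.2,"linear":[0.53,-2.66,0],"twist":0},{"jaw":0.2,"linear":[0.53,-2.66,0],"twist":0},{"jaw":0.2,"linear":[0.53,-2.66,0],"twist":0},{"jaw":0.2,"linear":[0.53,-2.66,0],"twist":0},{"jaw":0.2,"linear":[0.53,-2.66,0],"twist":0},{"jaw":0.2,"linear":[0.53,-2.66,0],"twist":0},{"jaw":0.2,"linear":[0,0,2],"twist":0},{"jaw":0.2,"linear":[0,0,1.8],"twist":0},{"jaw":0.2,"linear":[0,0,0.8],"twist":0},{"jaw":0.2,"linear":[0,0,0],"twist":0}]'
python3 -m pendant '[{"jaw":0.45,"linear":[0,0,0.1],"twist":0},{"jaw":0.45,"linear":[0,0,0],"twist":0},{"jaw":0.45,"linear":[0,0,0],"twist":0},{"jaw":0.5,"linear":[0,0,-2],"twist":0},{"jaw":0.7,"linear":[0,0,-3],"twist":0},{"jaw":0.7,"linear":[0,0,-3],"twist":0},{"jaw":0.7,"linear":[0,0,0],"twist":6.7},{"jaw":0.7,"linear":[0,0,0],"twist":6.7},{"jaw":0.7,"linear":[0,0,0],"twist":0}]'
python3 -c "
from h import *
c=cams.camera('side'); [print(*s) for s in strips(c) if 350<s[0][0]<620 and -450<s[0][1]<100]
plan(521,-409,19.5,-1.5)"
```

```text
time: 10.63
position: [0.4833, -0.2912, 0.0196]
tool_rot: [-0.105, 0.994, 0.0, -0.0]
ft_force: [0.3, -0.5, 0.4]
grip_width: 0.0302
grip_force: 8.0
time: 11.38
position: [0.4839, -0.2911, 0.1021]
tool_rot: [0.012, 1.0, -0.001, 0.001]
ft_force: [0.4, -0.0, 0.4]
grip_width: 0.0598
grip_force: 0.0
[ 559. -409.] [ 31. 142.] -1.4 [463. 342.]
[ 499. -286.] [ 30. 111.] 11.8 [406. 325.]
[ 470. -186.] [ 30. 161.] 11.7 [369. 307.]
t11.4 pos [ 483.6 -290.9  101.5] yaw -1.1 F [ 0.   0.1 -0.2] w 60.3 g 0.0
  twist 0.4  lin cm x -4.05 y -11.71 z 8.20
```

```bash
python3 -c "
from h import *
c=load('top'); f=240/np.tan(np.radians(c['fov_y'])/2); V=c['view']
for v in(195,215,240,270):
  for u in(536,542,548,554,562,575):
    d=c['depth'][v,u]; p=V[:3,:3].T@(np.array([(u-c['cx'])/f*d,(v-c['cy'])/f*d,d])-V[:3,3]); print((u,v),(p*1000).round().tolist(),end=' ')
  print()
"
```

```text
(536, 195) [594.0, -492.0, -2.0] (542, 195) [573.0, -463.0, 88.0] (548, 195) [571.0, -472.0, 95.0] (554, 195) [568.0, -479.0, 107.0] (562, 195) [565.0, -489.0, 120.0] (575, 195) [560.0, -503.0, 142.0] 
(536, 215) [546.0, -487.0, 1.0] (542, 215) [531.0, -463.0, 82.0] (548, 215) [529.0, -470.0, 93.0] (554, 215) [527.0, -477.0, 103.0] (562, 215) [524.0, -486.0, 118.0] (575, 215) [520.0, -502.0, 137.0] 
(536, 240) [488.0, -483.0, -1.0] (542, 240) [488.0, -496.0, 2.0] (548, 240) [477.0, -468.0, 89.0] (554, 240) [476.0, -477.0, 95.0] (562, 240) [473.0, -486.0, 111.0] (575, 240) [470.0, -500.0, 134.0] 
(536, 270) [420.0, -478.0, -1.0] (542, 270) [420.0, -491.0, 1.0] (548, 270) [420.0, -505.0, 0.0] (554, 270) [414.0, -474.0, 90.0] (562, 270) [413.0, -485.0, 103.0] (575, 270) [411.0, -499.0, 126.0]
```

The lid edge of the box (y≈-0.463, z≈0.082) would hit the 190 mm wide hand if it straddled the mid strip. I'll turn the hand 90° and draw the strip out first, pressing shut fingertips lightly on its top.

```bash
python3 -c "
from h import *
o,a=state(); print(o['q'],robot.nose_length)"
python3 -m pendant '[{"jaw":0,"linear":[0,0,0],"twist":-7},{"jaw":0,"linear":[0,0,0],"twist":-7},{"jaw":0,"linear":[0,0,0],"twist":-7},{"jaw":0,"linear":[0,0,0],"twist":-7},{"jaw":0,"linear":[0,0,0],"twist":-7},{"jaw":0,"linear":[0,0,0],"twist":-7},{"jaw":0,"linear":[0,0,0],"twist":-7},{"jaw":0,"linear":[0,0,0],"twist":-7},{"jaw":0,"linear":[0,0,0],"twist":-7},{"jaw":0,"linear":[0,0,0],"twist":-7},{"jaw":0,"linear":[0,0,0],"twist":-7},{"jaw":0,"linear":[0,0,0],"twist":-7}]' 10
python3 -c "
from h import *
plan(562,-405,45,89)"
```

```text
[-7.39506542e-01  6.42094571e-01  1.70157459e+00  3.61575429e-05
  7.96552352e-01 -2.29034983e+00] 0.017
time: 12.43
position: [0.5032, -0.1833, 0.0515]
tool_rot: [-0.59, 0.795, -0.087, -0.113]
ft_force: [-0.0, -1.2, -0.1]
grip_width: 0.0005
grip_force: 0.0
t12.4 pos [ 503.2 -183.3   51.5] yaw 73.1 F [-0.  -1.2 -0.1] w 0.5 g 0.0
  twist -15.9  lin cm x 22.06 y -6.27 z 0.65
```

The last joint ran to its limit, so I'm turning back the other way.

```bash
python3 -m pendant '[{"jaw":0,"linear":[0,0,0],"twist":7},{"jaw":0,"linear":[0,0,0],"twist":7},{"jaw":0,"linear":[0,0,0],"twist":7},{"jaw":0,"linear":[0,0,0],"twist":7}]' 10
python3 -c "
from h import *
o,a=state(); print(o['q']);plan(562,-405,45,-90)"
```

```text
time: 12.77
position: [0.5022, -0.1839, 0.0514]
tool_rot: [-0.376, 0.916, -0.111, -0.088]
ft_force: [0.2, 0.2, 0.9]
grip_width: 0.0006
grip_force: 0.0
[-0.40852887  0.72628357  1.79852279 -0.48569198  0.63845583 -2.3626755 ]
t12.8 pos [ 502.2 -183.9   51.4] yaw 43.6 F [0.2 0.2 0.9] w 0.6 g 0.0
  twist 133.6  lin cm x -22.11 y 5.98 z 0.64
```

```bash
python3 -m pendant '[{"jaw":0,"linear":[0,0,-3],"twist":7.1},{"jaw":0,"linear":[0,0,-3],"twist":7.1},{"jaw":0,"linear":[0,0,-3],"twist":7.1},{"jaw":0,"linear":[0,0,-1],"twist":7.1},{"jaw":0,"linear":[0,0,0],"twist":7.1},{"jaw":0,"linear":[0,0,0],"twist":7.1},{"jaw":0,"linear":[0,0,0],"twist":7.1},{"jaw":0,"linear":[0,0,0],"twist":7.1},{"jaw":0,"linear":[0,0,0],"twist":7.1},{"jaw":0,"linear":[0,0,0],"twist":7.1},{"jaw":0,"linear":[0,0,0],"twist":7.1},{"jaw":0,"linear":[0,0,0],"twist":7.1}]'
python3 -m pendant '[{"jaw":0,"linear":[0,0,0],"twist":7.1},{"jaw":0,"linear":[0,0,0],"twist":7.1},{"jaw":0,"linear":[0,0,0],"twist":7.1},{"jaw":0,"linear":[0,0,0],"twist":7.1},{"jaw":0,"linear":[0,0,0],"twist":7.1},{"jaw":0,"linear":[0,0,0],"twist":7.1},{"jaw":0,"linear":[0,0,0],"twist":7.1},{"jaw":0,"linear":[0,0,0],"twist":7.1},{"jaw":0,"linear":[0,0,0],"twist":7.1},{"jaw":0,"linear":[0,0,0],"twist":7.1},{"jaw":0,"linear":[0,0,0],"twist":7.1},{"jaw":0,"linear":[0,0,0],"twist":7.1}]'
python3 -c "
from h import *
o,a=state(); print(o['q']);plan(562,-405,45,-90)"
```

```text
time: 13.77
position: [0.5099, -0.1572, 0.1475]
tool_rot: [0.343, 0.928, -0.141, 0.01]
ft_force: [0.0, -0.1, 0.6]
grip_width: 0.0001
grip_force: 0.0
time: 14.77
position: [0.5099, -0.1572, 0.1475]
tool_rot: [0.881, 0.451, -0.097, 0.103]
ft_force: [-0.3, 0.6, 0.7]
grip_width: 0.0003
grip_force: 0.0
[-0.35599083  0.56173517  1.74474296 -0.38093607  0.85154176  0.52386024]
t14.8 pos [ 509.9 -157.2  147.5] yaw -126.5 F [-0.3  0.6  0.7] w 0.3 g 0.0
  twist -36.5  lin cm x -24.78 y 5.21 z 10.25
```

```bash
python3 -m pendant '[{"jaw":0,"linear":[0,0,0],"twist":7.1},{"jaw":0,"linear":[0,0,0],"twist":7.1},{"jaw":0,"linear":[0,0,0],"twist":7.1},{"jaw":0,"linear":[0,0,0],"twist":7.1},{"jaw":0,"linear":[0,0,0],"twist":7.1},{"jaw":0,"linear":[0,0,0],"twist":7.1},{"jaw":0,"linear":[0,0,0],"twist":7.1},{"jaw":0,"linear":[0,0,0],"twist":7.1},{"jaw":0,"linear":[0,0,0],"twist":7.1},{"jaw":0,"linear":[0,0,0],"twist":7.1},{"jaw":0,"linear":[0,0,0],"twist":7.1},{"jaw":0,"linear":[0,0,0],"twist":7.1}]'
python3 -m pendant '[{"jaw":0,"linear":[0,0,0],"twist":7.1},{"jaw":0,"linear":[0,0,0],"twist":7.1},{"jaw":0,"linear":[0,0,0],"twist":7.1},{"jaw":0,"linear":[0,0,0],"twist":7.1},{"jaw":0,"linear":[0,0,0],"twist":7.1},{"jaw":0,"linear":[0,0,0],"twist":7.1},{"jaw":0,"linear":[0,0,0],"twist":7.1},{"jaw":0,"linear":[0,0,0],"twist":7.1},{"jaw":0,"linear":[0,0,0],"twist":7.1}]'
python3 -c "
from h import *
o,a=state(); print(o['q']);plan(562,-405,45,-90)"
```

```text
time: 15.77
position: [0.5099, -0.1572, 0.1475]
tool_rot: [0.954, -0.265, -0.002, 0.142]
ft_force: [0.6, -0.1, -0.3]
grip_width: 0.0007
grip_force: 0.0
time: 16.52
position: [0.5048, -0.1952, 0.1666]
tool_rot: [-0.697, 0.711, -0.046, -0.087]
ft_force: [0.6, 0.2, 0.0]
grip_width: 0.0005
grip_force: 0.0
[-0.47120473  0.52464637  1.72042793 -0.25347055  0.88024303  2.85054724]
t16.5 pos [ 504.8 -195.2  166.6] yaw 89.2 F [0.6 0.2 0. ] w 0.5 g 0.0
  twist 179.2  lin cm x -20.98 y 5.72 z 12.16
```

It works: q4 is going back to zero. I'll do a few more rows.

```bash
python3 -m pendant '[{"jaw":0,"linear":[0,0,0],"twist":7.1},{"jaw":0,"linear":[0,0,0],"twist":7.1},{"jaw":0,"linear":[0,0,0],"twist":7.1},{"jaw":0,"linear":[0,0,0],"twist":0}]'
python3 -c "
from h import *
o,a=state(); print(o['q'],sum(o['q'][[1,2,4]])-np.pi,o['tool_rot']);plan(562,-405,45,-90)"
```

```text
time: 16.85
position: [0.4766, -0.2531, 0.1815]
tool_rot: [-0.589, 0.807, -0.034, -0.027]
ft_force: [0.0, 0.2, 0.0]
grip_width: 0.0007
grip_force: 0.0
[-0.65720519  0.48186553  1.73273796 -0.09109737  0.87819046  2.85099265] -0.048798706161978345 [-0.58886528  0.80707269 -0.03415257 -0.02655092]
t16.9 pos [ 476.6 -253.1  181.5] yaw 72.2 F [0.  0.2 0. ] w 0.7 g 0.0
  twist 162.2  lin cm x -15.19 y 8.54 z 13.65
```

```bash
cat >> h.py <<'E'
def tz():
    from scipy.spatial.transform import Rotation as R
    o=robot.get_obs(); return R.from_quat(o["tool_rot"]).as_matrix()[:,2].round(3)
E
python3 -m pendant '[{"jaw":0,"linear":[0,0,0],"twist":7.1},{"jaw":0,"linear":[0,0,0],"twist":3},{"jaw":0,"linear":[0,0,0],"twist":0}]'
python3 -c "
from h import *
o,a=state(); print(o['q'],tz());plan(562,-405,45,-90)"
```

```text
time: 17.1
position: [0.4585, -0.2722, 0.1819]
tool_rot: [-0.535, 0.845, -0.027, 0.002]
ft_force: [-1.0, 0.9, 0.2]
grip_width: 0.0005
grip_force: 0.0
[-0.73996842  0.46862332  1.75622421 -0.01288544  0.86441054  2.85168453] [ 0.032 -0.043 -0.999]
t17.1 pos [ 458.5 -272.2  181.9] yaw 64.6 F [-1.   0.9  0.2] w 0.5 g 0.0
  twist 154.6  lin cm x -13.28 y 10.35 z 13.69
```

```bash
python3 -m pendant '[{"jaw":0,"linear":[0,0,0],"twist":-7},{"jaw":0,"linear":[0,0,0],"twist":-7},{"jaw":0,"linear":[0,0,0],"twist":-7},{"jaw":0,"linear":[0,0,0],"twist":-4.4},{"jaw":0,"linear":[-2.7,2.95,0],"twist":0},{"jaw":0,"linear":[-2.7,2.95,0],"twist":0},{"jaw":0,"linear":[-2.7,2.95,0],"twist":0},{"jaw":0,"linear":[-2.7,2.95,0],"twist":0},{"jaw":0,"linear":[0,0,0],"twist":0}]'
python3 -c "
from h import *
o,a=state(); print(o['q'],tz());plan(562,-405,45,90)"
```

```text
time: 17.85
position: [0.3318, -0.1528, 0.1715]
tool_rot: [0.71, -0.704, 0.017, 0.004]
ft_force: [-1.2, 1.8, -0.5]
grip_width: 0.0004
grip_force: 0.0
[-0.7322242   0.30780156  2.14394046 -0.01609654  0.65710294  2.41429895] [ 0.018 -0.029 -0.999]
t17.9 pos [ 331.8 -152.8  171.5] yaw 90.4 F [-1.2  1.8 -0.5] w 0.4 g 0.0
  twist 0.4  lin cm x 25.22 y -23.02 z 12.65
```

```bash
python3 -m pendant '[{"jaw":0,"linear":[-2,2.2,0],"twist":0},{"jaw":0,"linear":[0,0,0],"twist":0}]'
python3 -c "
from h import *
o,a=state(); print(o['q'],o['position'],tz())"
python3 -m pendant '[{"jaw":0,"linear":[-2,2.2,0],"twist":0},{"jaw":0,"linear":[0,0,0],"twist":0}]'
python3 -c "
from h import *
o,a=state(); print(o['q'],o['position'],tz())"
```

```text
time: 18.02
position: [0.3148, -0.1378, 0.1712]
tool_rot: [0.709, -0.705, 0.022, 0.004]
ft_force: [-0.5, 0.5, -0.1]
grip_width: 0.0007
grip_force: 0.0
[-0.73293044  0.28280096  2.19950814 -0.01700834  0.61654355  2.41552196] [ 0.31478279 -0.13783636  0.17115547] [ 0.025 -0.036 -0.999]
time: 18.18
position: [0.2933, -0.1186, 0.1697]
tool_rot: [0.709, -0.705, 0.022, 0.004]
ft_force: [-0.1, 2.0, 0.2]
grip_width: 0.0006
grip_force: 0.0
[-0.73343743  0.25746127  2.26317085 -0.01790257  0.57784399  2.41692486] [ 0.2932551  -0.11863807  0.1696773 ] [ 0.026 -0.036 -0.999]
```

```bash
python3 -m pendant '[{"jaw":0,"linear":[-2,2.2,0],"twist":0},{"jaw":0,"linear":[-2,2.2,0],"twist":0},{"jaw":0,"linear":[0,0,0],"twist":0}]'
python3 -c "
from h import *
o,a=state(); print(o['q'],o['position'],tz())"
python3 -m pendant '[{"jaw":0,"linear":[-1.4,1.5,0],"twist":0},{"jaw":0,"linear":[-1.4,1.5,0],"twist":0},{"jaw":0,"linear":[0,0,0],"twist":0}]'
python3 -c "
from h import *
o,a=state(); print(o['q'],o['position'],tz())"
```

```text
time: 18.43
position: [0.2478, -0.0777, 0.1664]
tool_rot: [0.709, -0.705, 0.02, 0.004]
ft_force: [-0.9, 1.0, -0.6]
grip_width: 0.0005
grip_force: 0.0
[-0.73370019  0.20836968  2.39512276 -0.02049351  0.49775463  2.42005268] [ 0.24776717 -0.07773342  0.16644545] [ 0.023 -0.034 -0.999]
time: 18.68
position: [0.2302, -0.0564, 0.1711]
tool_rot: [0.709, -0.705, 0.024, 0.005]
ft_force: [0.1, 0.7, -0.8]
grip_width: 0.0006
grip_force: 0.0
[-0.70859062  0.16420059  2.44193594 -0.02929138  0.48834923  2.45325012] [ 0.23022674 -0.05635208  0.17108491] [ 0.027 -0.041 -0.999]
```

```bash
python3 -m pendant '[{"jaw":0,"linear":[0,0,0],"twist":-7},{"jaw":0,"linear":[0,0,0],"twist":-7},{"jaw":0,"linear":[0,0,0],"twist":-7},{"jaw":0,"linear":[0,0,0],"twist":-7},{"jaw":0,"linear":[0,0,0],"twist":-7},{"jaw":0,"linear":[0,0,0],"twist":-7},{"jaw":0,"linear":[0,0,0],"twist":-7},{"jaw":0,"linear":[0,0,0],"twist":-7},{"jaw":0,"linear":[0,0,0],"twist":-7},{"jaw":0,"linear":[0,0,0],"twist":-7},{"jaw":0,"linear":[0,0,0],"twist":-7}]'
python3 -m pendant '[{"jaw":0,"linear":[3.8,-1,0],"twist":0},{"jaw":0,"linear":[3.8,-1,0],"twist":0},{"jaw":0,"linear":[-0.5,-3.8,0],"twist":0},{"jaw":0,"linear":[-0.5,-3.8,0],"twist":0},{"jaw":0,"linear":[-0.5,-3.8,0],"twist":0},{"jaw":0,"linear":[-0.5,-3.8,0],"twist":0},{"jaw":0,"linear":[-0.5,-3.8,0],"twist":0},{"jaw":0,"linear":[-0.5,-3.8,0],"twist":0},{"jaw":0,"linear":[-0.5,-3.8,0],"twist":0},{"jaw":0,"linear":[-0.5,-3.8,0],"twist":0},{"jaw":0,"linear":[-0.5,-3.8,0],"twist":0},{"jaw":0,"linear":[-0.5,-3.8,0],"twist":0}]'
python3 -m pendant '[{"jaw":0,"linear":[0,0,0],"twist":7},{"jaw":0,"linear":[0,0,0],"twist":0},{"jaw":0,"linear":[0,0,0],"twist":0}]'
python3 -c "
from h import *
o,a=state(); print(o['q'],o['position'],tz())"
```

```text
time: 19.6
position: [0.2316, -0.0581, 0.1707]
tool_rot: [0.994, -0.108, 0.016, 0.019]
ft_force: [0.7, 0.6, 1.0]
grip_width: 0.0007
grip_force: 0.0
time: 20.6
position: [0.3456, 0.3295, 0.1574]
tool_rot: [0.994, -0.111, 0.016, 0.019]
ft_force: [1.4, -0.0, 0.7]
grip_width: 0.0003
grip_force: 0.0
time: 20.85
position: [0.345, 0.3268, 0.1572]
tool_rot: [0.985, -0.17, 0.017, 0.019]
ft_force: [-0.4, -0.8, 0.5]
grip_width: 0.0004
grip_force: 0.0
[ 0.55373477  0.46460134  1.87600054 -0.06979146  0.8021907   2.51526405] [0.34501354 0.32680636 0.15722231] [ 0.026 -0.043 -0.999]
```

```bash
python3 -m pendant '[{"jaw":0,"linear":[0,0,0],"twist":7},{"jaw":0,"linear":[0,0,0],"twist":7},{"jaw":0,"linear":[0,0,0],"twist":5.3},{"jaw":0,"linear":[0,0,0],"twist":6},{"jaw":0,"linear":[0,0,0],"twist":0},{"jaw":0,"linear":[0,0,0],"twist":0}]'
python3 -c "
from h import *
o,a=state(); print(o['q'],o['position'],tz())"
```

```text
time: 21.35
position: [0.3535, 0.3111, 0.1585]
tool_rot: [0.927, -0.375, 0.008, 0.004]
ft_force: [0.9, -0.3, -0.0]
grip_width: -0.0001
grip_force: 0.0
[ 0.49470686  0.45438543  1.89158472 -0.02439052  0.7928525   2.85177399] [0.35352603 0.31113614 0.15848997] [ 0.011 -0.014 -1.   ]
```

```bash
python3 -m pendant '[{"jaw":0,"linear":[0,0,0],"twist":3},{"jaw":0,"linear":[0,0,0],"twist":0},{"jaw":0,"linear":[0,0,0],"twist":0}]'
python3 -c "
from h import *
o,a=state(); print(o['q'],o['position'],tz(),a)"
```

```text
time: 21.6
position: [0.3567, 0.3054, 0.1586]
tool_rot: [0.919, -0.394, 0.002, -0.001]
ft_force: [-0.6, -0.4, 0.7]
grip_width: 0.0003
grip_force: 0.0
[ 4.70415487e-01  4.51361764e-01  1.89796660e+00 -1.98034800e-03
  7.88284927e-01  2.85293719e+00] [0.35667353 0.305436   0.15855627] [ 0.004  0.001 -1.   ] 133.57115918755312
```

The hand is vertical again. I'm now going over the mid strip, turned so the narrow side of the body faces the lid.

```bash
python3 -m pendant '[{"jaw":0,"linear":[3.62,1.88,0],"twist":0},{"jaw":0,"linear":[3.62,1.88,0],"twist":0},{"jaw":0,"linear":[3.62,1.88,0],"twist":0},{"jaw":0,"linear":[3.62,1.88,0],"twist":0},{"jaw":0,"linear":[3.62,1.88,0],"twist":0},{"jaw":0,"linear":[3.62,1.88,0],"twist":0},{"jaw":0,"linear":[3.62,1.88,0],"twist":0},{"jaw":0,"linear":[3.62,1.88,0],"twist":0},{"jaw":0,"linear":[3.62,1.88,0],"twist":0},{"jaw":0,"linear":[3.62,1.88,0],"twist":0},{"jaw":0,"linear":[3.62,1.88,0],"twist":0},{"jaw":0,"linear":[3.62,1.88,0],"twist":0}]'
python3 -m pendant '[{"jaw":0,"linear":[3.62,1.88,0],"twist":0},{"jaw":0,"linear":[3.62,1.88,0],"twist":0},{"jaw":0,"linear":[3.62,1.88,0],"twist":0},{"jaw":0,"linear":[3.62,1.88,0],"twist":0},{"jaw":0,"linear":[3.62,1.88,0],"twist":0},{"jaw":0,"linear":[0,0,0],"twist":7.1},{"jaw":0,"linear":[0,0,0],"twist":7.1},{"jaw":0,"linear":[0,0,0],"twist":7.1},{"jaw":0,"linear":[0,0,0],"twist":7.1},{"jaw":0,"linear":[0,0,0],"twist":7.1},{"jaw":0,"linear":[0,0,0],"twist":7.1},{"jaw":0,"linear":[0,0,0],"twist":0}]'
python3 -c "
from h import *
o,a=state(); print(o['q'],tz());plan(562,-405,40,90)
c=cams.camera('side'); [print(*s) for s in strips(c) if 350<s[0][0]<620 and -450<s[0][1]<100]"
```

```text
time: 22.6
position: [0.4925, -0.1661, 0.1587]
tool_rot: [0.919, -0.394, 0.002, -0.001]
ft_force: [1.2, 0.6, -0.4]
grip_width: 0.0003
grip_force: 0.0
time: 23.6
position: [0.5489, -0.3597, 0.1583]
tool_rot: [0.713, -0.701, 0.001, -0.002]
ft_force: [0.6, -0.6, -0.7]
grip_width: 0.0005
grip_force: 0.0
[-0.75169026  0.66077305  1.42292498  0.00407159  1.05633162  2.37195294] [ 0.004  0.002 -1.   ]
t23.6 pos [ 548.9 -359.7  158.3] yaw 90.9 F [ 0.6 -0.6 -0.7] w 0.5 g 0.0
  twist 0.9  lin cm x 4.53 y -1.31 z 11.83
[ 559. -409.] [ 31. 142.] -1.4 [463. 342.]
[ 505. -285.] [ 30. 125.] 11.5 [408. 323.]
[ 470. -186.] [ 30. 161.] 11.6 [369. 307.]
```

```bash
python3 -m pendant '[{"jaw":0,"linear":[2.2,-0.6,2],"twist":0},{"jaw":0,"linear":[2.2,-0.6,3],"twist":0},{"jaw":0,"linear":[0,0,3],"twist":0},{"jaw":0,"linear":[0,0,3],"twist":0},{"jaw":0,"linear":[0,0,1],"twist":0},{"jaw":0,"linear":[0,0,0],"twist":0}]'
python3 -m pendant '[{"jaw":0,"linear":[0,0,0.2],"twist":0},{"jaw":0,"linear":[0,0,0.2],"twist":0},{"jaw":0,"linear":[0,0,0],"twist":0}]'
python3 -m pendant '[{"jaw":0,"linear":[0,0,0.2],"twist":0},{"jaw":0,"linear":[0,0,0.1],"twist":0},{"jaw":0,"linear":[0,0,0],"twist":0}]'
python3 -m pendant '[{"jaw":0,"linear":[0,0,0.1],"twist":0},{"jaw":0,"linear":[0,0,0],"twist":0}]'
```

```text
time: 24.15
position: [0.56, -0.4019, 0.035]
tool_rot: [0.714, -0.7, -0.003, -0.002]
ft_force: [-0.4, 0.3, -0.9]
grip_width: 0.0007
grip_force: 0.0
time: 24.4
position: [0.5631, -0.4049, 0.0367]
tool_rot: [0.713, -0.701, 0.003, -0.002]
ft_force: [0.4, -0.2, 0.6]
grip_width: 0.0004
grip_force: 0.0
time: 24.65
position: [0.5622, -0.4043, 0.0324]
tool_rot: [0.713, -0.701, 0.002, -0.002]
ft_force: [-0.4, 0.8, -0.1]
grip_width: 0.0004
grip_force: 0.0
time: 24.82
position: [0.562, -0.4042, 0.0308]
tool_rot: [0.713, -0.701, 0.001, -0.002]
ft_force: [-0.8, 0.5, 0.5]
grip_width: 0.0003
grip_force: 0.0
```

```bash
python3 -m pendant '[{"jaw":0,"linear":[0,0,0.1],"twist":0},{"jaw":0,"linear":[0,0,0],"twist":0}]'
python3 -m pendant '[{"jaw":0,"linear":[0,0,0.1],"twist":0},{"jaw":0,"linear":[0,0,0],"twist":0}]'
```

```text
time: 24.98
position: [0.5619, -0.4041, 0.0296]
tool_rot: [0.713, -0.701, 0.001, -0.002]
ft_force: [-0.4, 0.8, 0.7]
grip_width: 0.0005
grip_force: 0.0
time: 25.15
position: [0.5619, -0.4041, 0.0295]
tool_rot: [0.713, -0.701, 0.001, -0.002]
ft_force: [-0.7, 0.7, 3.9]
grip_width: 0.0004
grip_force: 2.2
```

Contact at about 4 N. Now I drag towards +y.

```bash
python3 -m pendant '[{"jaw":0,"linear":[-0.3,0,0],"twist":0},{"jaw":0,"linear":[-0.6,0,0],"twist":0},{"jaw":0,"linear":[-0.8,0,0],"twist":0},{"jaw":0,"linear":[-0.5,0,0],"twist":0},{"jaw":0,"linear":[0,0,0],"twist":0}]'
python3 -c "
from h import *
c=cams.camera('side'); [print(*s) for s in strips(c) if 350<s[0][0]<620 and -450<s[0][1]<100]; plan(562,-405,40,90)"
```

```text
time: 25.57
position: [0.5623, -0.3812, 0.0295]
tool_rot: [0.713, -0.701, 0.002, -0.002]
ft_force: [1.1, -0.2, 6.2]
grip_width: 0.0007
grip_force: 2.9
[ 559. -389.] [ 31. 142.] -2.5 [456. 338.]
[ 505. -285.] [ 31. 125.] 11.4 [408. 323.]
[ 470. -186.] [ 30. 161.] 11.7 [369. 307.]
t25.6 pos [ 562.3 -381.2   29.5] yaw 91.0 F [ 1.2 -0.3  6.7] w 0.4 g 3.0
  twist 1.0  lin cm x 2.38 y 0.03 z -1.05
```

```bash
python3 -m pendant '[{"jaw":0,"linear":[-0.5,0,0],"twist":0},{"jaw":0,"linear":[-0.9,0,0],"twist":0},{"jaw":0,"linear":[-0.9,0,0],"twist":0},{"jaw":0,"linear":[-0.9,0,0],"twist":0},{"jaw":0,"linear":[-0.5,0,0],"twist":0},{"jaw":0,"linear":[0,0,0],"twist":0},{"jaw":0,"linear":[0,0,-1],"twist":0},{"jaw":0,"linear":[0,0,-3],"twist":0},{"jaw":0,"linear":[0,0,-3],"twist":0},{"jaw":0,"linear":[0,0,0],"twist":0}]'
python3 -c "
from h import *
for n in('top','side'):
  c=cams.camera(n);print(n); [print(*s) for s in strips(c) if 350<s[0][0]<620 and -450<s[0][1]<100]
plan(562,-405,40,177)"
```

```text
time: 26.45
position: [0.5628, -0.3457, 0.1038]
tool_rot: [0.713, -0.701, 0.004, -0.003]
ft_force: [1.1, -0.2, 0.3]
grip_width: 0.0003
grip_force: 0.0
top
side
[ 559. -352.] [ 32. 142.] -3.0 [444. 327.]
[ 505. -285.] [ 30. 125.] 11.5 [408. 323.]
[ 470. -186.] [ 30. 161.] 11.6 [369. 307.]
t26.6 pos [ 560.7 -344.2   99.8] yaw 90.9 F [-0.3  0.4 -1.3] w 0.2 g 0.0
  twist -86.1  lin cm x 0.45 y 6.06 z 5.98
```

```bash
python3 -m pendant '[{"jaw":0.5,"linear":[0,0,0],"twist":-7.16},{"jaw":0.5,"linear":[0,0,0],"twist":-7.16},{"jaw":0.5,"linear":[0,0,0],"twist":-7.16},{"jaw":0.5,"linear":[0,0,0],"twist":-7.16},{"jaw":0.5,"linear":[0,0,0],"twist":-7.16},{"jaw":0.5,"linear":[0,0,0],"twist":-7.16},{"jaw":0.5,"linear":[0,0,0],"twist":-7.16},{"jaw":0.5,"linear":[0,0,0],"twist":-7.16},{"jaw":0.5,"linear":[0,0,0],"twist":-7.16},{"jaw":0.5,"linear":[0,0,0],"twist":-7.16},{"jaw":0.5,"linear":[0,0,0],"twist":-7.16},{"jaw":0.5,"linear":[0,0,0],"twist":-7.16}]'
python3 -m pendant '[{"jaw":0.5,"linear":[-2,0.45,0],"twist":0},{"jaw":0.5,"linear":[-1.9,0.4,0],"twist":0},{"jaw":0.5,"linear":[0,0,0],"twist":0}]'
python3 -c "
from h import *
o,a=state(); print(o['q'],tz());plan(522,-351,20.5,177)"
```

```text
time: 27.55
position: [0.5591, -0.3433, 0.0965]
tool_rot: [1.0, -0.025, -0.0, -0.003]
ft_force: [0.6, -0.1, -0.2]
grip_width: 0.0434
grip_force: 0.0
time: 27.8
position: [0.5165, -0.3491, 0.0961]
tool_rot: [1.0, -0.028, -0.002, -0.004]
ft_force: [-0.3, 0.5, 0.9]
grip_width: 0.0436
grip_force: 0.0
[-0.77492629  0.71034573  1.54238704  0.00427908  0.89681229  0.84981847] [-0.003  0.008 -1.   ]
t27.8 pos [ 516.5 -349.1   96.1] yaw 176.8 F [-0.3  0.5  0.9] w 43.6 g 0.0
  twist -0.2  lin cm x 0.56 y 0.16 z 7.56
```

```bash
python3 -m pendant '[{"jaw":0.5,"linear":[0.5,0.15,2],"twist":0},{"jaw":0.5,"linear":[0,0,3],"twist":0},{"jaw":0.5,"linear":[0,0,2],"twist":0},{"jaw":0.5,"linear":[0,0,0.5],"twist":0},{"jaw":0.5,"linear":[0,0,0],"twist":0}]' 8
python3 -m pendant '[{"jaw":0.2,"linear":[0,0,0],"twist":0},{"jaw":0.2,"linear":[0,0,0],"twist":0},{"jaw":0.2,"linear":[0,0,0],"twist":0},{"jaw":0.2,"linear":[0,0,0],"twist":0},{"jaw":0.2,"linear":[0,0,-1],"twist":0},{"jaw":0.2,"linear":[0,0,-2],"twist":0},{"jaw":0.2,"linear":[0,0,-1.5],"twist":-5},{"jaw":0.2,"linear":[0,0,0],"twist":-5},{"jaw":0.2,"linear":[0,0,0],"twist":-5},{"jaw":0.2,"linear":[0,0,0],"twist":0}]' 8
python3 -c "
from h import *
plan(475,-76,35,191.9)"
```

```text
time: 28.22
position: [0.5251, -0.3511, 0.0207]
tool_rot: [1.0, -0.028, -0.0, -0.003]
ft_force: [0.1, 0.0, 0.6]
grip_width: 0.0436
grip_force: 0.0
time: 29.05
position: [0.5268, -0.3537, 0.0704]
tool_rot: [0.995, 0.104, 0.003, 0.001]
ft_force: [-0.1, 1.1, 0.7]
grip_width: 0.0298
grip_force: 7.9
t29.1 pos [ 526.8 -353.7   70.4] yaw -168.1 F [-0.1  1.1  0.7] w 29.8 g 7.9
  twist -360.0  lin cm x 0.66 y -28.24 z 3.54
```

```bash
python3 -m pendant '[{"jaw":0.2,"linear":[0.16,-3.13,0],"twist":0},{"jaw":0.2,"linear":[0.16,-3.13,0],"twist":0},{"jaw":0.2,"linear":[0.16,-3.13,0],"twist":0},{"jaw":0.2,"linear":[0.16,-3.13,0],"twist":0},{"jaw":0.2,"linear":[0.16,-3.13,0],"twist":0},{"jaw":0.2,"linear":[0.16,-3.13,0],"twist":0},{"jaw":0.2,"linear":[0.16,-3.13,0],"twist":0},{"jaw":0.2,"linear":[0.16,-3.13,0],"twist":0},{"jaw":0.2,"linear":[0.16,-3.13,0],"twist":0},{"jaw":0.2,"linear":[0,0,2],"twist":0},{"jaw":0.2,"linear":[0,0,1.5],"twist":0},{"jaw":0.2,"linear":[0,0,0],"twist":0}]'
python3 -c "
from h import *
plan(483,-74,21,191.9)"
```

```text
time: 30.05
position: [0.4819, -0.0735, 0.0326]
tool_rot: [0.995, 0.103, 0.001, -0.001]
ft_force: [0.4, 1.1, -0.4]
grip_width: 0.0296
grip_force: 7.9
t30.1 pos [481.9 -73.5  32.6] yaw -168.2 F [ 0.4  1.1 -0.4] w 29.6 g 7.9
  twist -360.1  lin cm x 0.10 y 0.07 z 1.16
```

Lower it, release so it lies flat, re-grip at 4 N, and advance towards the stud.

```bash
python3 -m pendant '[{"jaw":0.2,"linear":[0.1,0,0.7],"twist":0},{"jaw":0.2,"linear":[0,0,0.4],"twist":0},{"jaw":0.2,"linear":[0,0,0],"twist":0},{"jaw":0.42,"linear":[0,0,0],"twist":0},{"jaw":0.42,"linear":[0,0,0],"twist":0},{"jaw":0.42,"linear":[0,0,0],"twist":0},{"jaw":0.2,"linear":[0,0,0],"twist":0},{"jaw":0.2,"linear":[0,0,0],"twist":0},{"jaw":0.2,"linear":[0,0,0],"twist":0},{"jaw":0.2,"linear":[0,0,0],"twist":0},{"jaw":0.2,"linear":[0,0,0],"twist":0}]' 4
python3 -m pendant '[{"jaw":0.2,"linear":[0.7,0,0],"twist":0},{"jaw":0.2,"linear":[0.8,0,0],"twist":0},{"jaw":0.2,"linear":[0.7,0,0],"twist":0},{"jaw":0.4,"linear":[0,0,0],"twist":0},{"jaw":0.4,"linear":[0,0,0],"twist":0},{"jaw":0.2,"linear":[0,0,0],"twist":0},{"jaw":0.2,"linear":[0,0,0],"twist":0},{"jaw":0.2,"linear":[0,0,0],"twist":0},{"jaw":0.2,"linear":[0,0,0],"twist":0}]' 4
python3 -m pendant '[{"jaw":0.2,"linear":[0.2,0,0],"twist":0},{"jaw":0.2,"linear":[0.2,0,0],"twist":0},{"jaw":0.2,"linear":[0.2,0,0],"twist":0},{"jaw":0.2,"linear":[0.2,0,0],"twist":0},{"jaw":0.2,"linear":[0,0,0],"twist":0}]' 4
python3 -m pendant '[{"jaw":0.2,"linear":[0.2,0,0],"twist":0},{"jaw":0.2,"linear":[0.2,0,0],"twist":0},{"jaw":0.2,"linear":[0,0,0],"twist":0}]' 4
python3 -m pendant '[{"jaw":0.2,"linear":[0.2,0,0],"twist":0},{"jaw":0.2,"linear":[0.2,0,0],"twist":0},{"jaw":0.2,"linear":[0,0,0],"twist":0}]' 4
```

```text
time: 30.97
position: [0.484, -0.0745, 0.0229]
tool_rot: [0.995, 0.103, 0.002, -0.0]
ft_force: [-1.0, -1.4, 2.6]
grip_width: 0.0296
grip_force: 4.0
time: 31.72
position: [0.5052, -0.0699, 0.0228]
tool_rot: [0.995, 0.103, 0.002, -0.0]
ft_force: [0.4, -0.0, -0.5]
grip_width: 0.03
grip_force: 4.0
time: 32.13
position: [0.514, -0.0684, 0.0229]
tool_rot: [0.995, 0.103, 0.003, -0.0]
ft_force: [0.7, -0.1, -0.9]
grip_width: 0.0298
grip_force: 4.0
time: 32.38
position: [0.5178, -0.0675, 0.023]
tool_rot: [0.995, 0.103, 0.003, -0.0]
ft_force: [-0.0, 0.0, -1.0]
grip_width: 0.0302
grip_force: 4.0
time: 32.63
position: [0.5217, -0.0667, 0.023]
tool_rot: [0.995, 0.103, 0.003, -0.0]
ft_force: [0.8, -0.8, -0.4]
grip_width: 0.0301
grip_force: 4.0
```

```bash
python3 -m pendant '[{"jaw":0.2,"linear":[0.2,0,0],"twist":0},{"jaw":0.2,"linear":[0.2,0,0],"twist":0},{"jaw":0.2,"linear":[0.2,0,0],"twist":0},{"jaw":0.2,"linear":[0.2,0,0],"twist":0},{"jaw":0.2,"linear":[0.2,0,0],"twist":0},{"jaw":0.2,"linear":[0,0,0],"twist":0}]' 4
python3 -m pendant '[{"jaw":0.2,"linear":[0.4,0,0],"twist":0},{"jaw":0.2,"linear":[0.4,0,0],"twist":0},{"jaw":0.2,"linear":[0.4,0,0],"twist":0},{"jaw":0.2,"linear":[0,0,0],"twist":0}]' 4
python3 -m pendant '[{"jaw":0.2,"linear":[0.4,0,0],"twist":0},{"jaw":0.2,"linear":[0.4,0,0],"twist":0},{"jaw":0.2,"linear":[0.4,0,0],"twist":0},{"jaw":0.2,"linear":[0.4,0,0],"twist":0},{"jaw":0.2,"linear":[0,0,0],"twist":0}]' 4
```

```text
time: 33.13
position: [0.5315, -0.0646, 0.023]
tool_rot: [0.995, 0.103, 0.003, -0.0]
ft_force: [-0.3, -1.0, -0.5]
grip_width: 0.03
grip_force: 4.0
time: 33.47
position: [0.5441, -0.0622, 0.0232]
tool_rot: [0.995, 0.103, 0.003, 0.0]
ft_force: [0.8, -0.0, -0.8]
grip_width: 0.0299
grip_force: 4.0
time: 33.88
position: [0.5596, -0.0589, 0.0232]
tool_rot: [0.995, 0.103, 0.003, -0.0]
ft_force: [-0.4, 0.4, -0.3]
grip_width: 0.0299
grip_force: 4.0
```

No resistance: the mid strip has gone in by about 40 mm past the rim. I let go, rise, and look.

```bash
python3 -m pendant '[{"jaw":0.42,"linear":[0,0,0],"twist":0},{"jaw":0.42,"linear":[0,0,0],"twist":0},{"jaw":0.45,"linear":[0,0,0],"twist":0},{"jaw":0.5,"linear":[-0.2,0,-2],"twist":0},{"jaw":0.5,"linear":[-2,0,-3],"twist":0},{"jaw":0,"linear":[-4,0,-3],"twist":0},{"jaw":0,"linear":[-4,0,0],"twist":0},{"jaw":0,"linear":[-2,0,0],"twist":0},{"jaw":0,"linear":[0,0,0],"twist":0}]' 10
python3 - <<'E'
from h import *
plan(628,-44,80,191.9)
for n in('top','side'):
  c=cams.camera(n);print(n); [print(*s) for s in strips(c) if 350<s[0][0]<640 and -450<s[0][1]<100]
cv2.imwrite("pics/s3.png",cv2.resize(c["color"][190:350,270:470],None,fx=3.5,fy=3.5))
E
```

```text
time: 34.63
position: [0.4391, -0.0814, 0.0979]
tool_rot: [0.995, 0.102, -0.001, -0.002]
ft_force: [-0.6, -0.2, -0.6]
grip_width: 0.0244
grip_force: 0.0
t34.6 pos [439.1 -81.4  97.9] yaw -168.3 F [-0.6 -0.2 -0.6] w 24.4 g 0.0
  twist -360.2  lin cm x 19.26 y 0.24 z 1.79
top
[ 510. -285.] [ 32. 119.] 11.4 [450. 231.]
[585. -54.] [29. 55.] 11.3 [346. 199.]
side
[ 505. -285.] [ 30. 125.] 11.5 [408. 323.]
[ 470. -186.] [ 30. 161.] 11.6 [369. 307.]
```

View pics/s3.png

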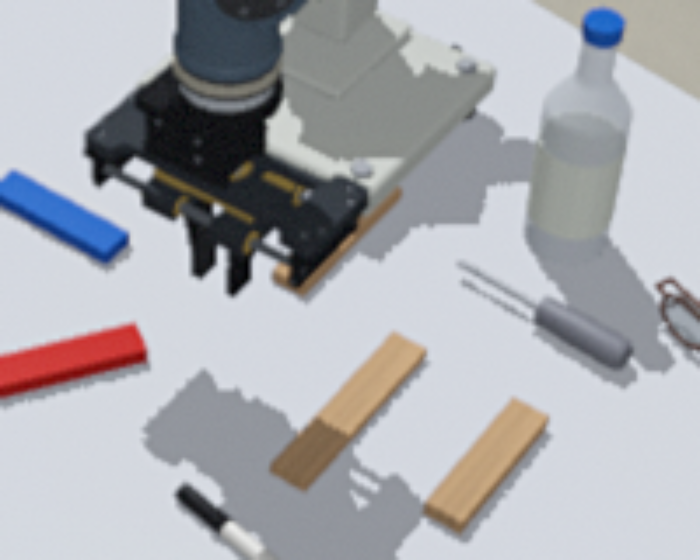

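The mid strip lies under the corner, with its tail in the top view at (346,199). The stud is about 1.5 mm off the middle line, and the other strips lie flat and away. Now I press the bolt with shut fingers.

```bash
python3 -m pendant '[{"jaw":0,"linear":[3,0.1,0],"twist":0},{"jaw":0,"linear":[4,0,0],"twist":0},{"jaw":0,"linear":[4,0,0],"twist":0},{"jaw":0,"linear":[4,0,0],"twist":0},{"jaw":0,"linear":[2.8,0,0],"twist":0},{"jaw":0,"linear":[1,0,0],"twist":0},{"jaw":0,"linear":[0,0,0],"twist":0},{"jaw":0,"linear":[0,0,0],"twist":0}]' 10
python3 - <<'E'
from h import *
plan(624,-45,71,191.7)
E
```

```text
time: 35.4
position: [0.6301, -0.0443, 0.0978]
tool_rot: [0.995, 0.104, 0.002, -0.0]
ft_force: [-1.0, -0.2, 0.2]
grip_width: 0.0005
grip_force: 0.0
t35.4 pos [630.1 -44.3  97.8] yaw -168.1 F [-1.  -0.2  0.2] w 0.5 g 0.0
  twist -359.8  lin cm x -0.61 y -0.06 z 2.68
```

```bash
python3 -m pendant '[{"jaw":0,"linear":[-0.6,0,1],"twist":0},{"jaw":0,"linear":[0,0,1],"twist":0},{"jaw":0,"linear":[0,0,0.4],"twist":0},{"jaw":0,"linear":[0,0,0],"twist":0},{"jaw":0,"linear":[0,0,0],"twist":0}]'
python3 -m pendant '[{"jaw":0,"linear":[0,0,0.1],"twist":0},{"jaw":0,"linear":[0,0,0.1],"twist":0},{"jaw":0,"linear":[0,0,0],"twist":0}]'
python3 -m pendant '[{"jaw":0,"linear":[0,0,0.1],"twist":0},{"jaw":0,"linear":[0,0,0],"twist":0}]'
python3 -m pendant '[{"jaw":0,"linear":[0,0,0.1],"twist":0},{"jaw":0,"linear":[0,0,0],"twist":0}]'
```

```text
time: 35.82
position: [0.623, -0.0463, 0.074]
tool_rot: [0.995, 0.103, 0.002, -0.001]
ft_force: [-0.1, -0.4, -0.1]
grip_width: 0.0005
grip_force: 0.0
time: 36.07
position: [0.6237, -0.0463, 0.0726]
tool_rot: [0.995, 0.103, 0.003, -0.0]
ft_force: [-0.4, 0.4, -0.4]
grip_width: 0.0006
grip_force: 0.0
time: 36.23
position: [0.6236, -0.0462, 0.0715]
tool_rot: [0.995, 0.103, 0.002, -0.0]
ft_force: [-0.7, 0.2, -0.4]
grip_width: 0.0005
grip_force: 0.0
time: 36.4
position: [0.6237, -0.0462, 0.0705]
tool_rot: [0.995, 0.103, 0.002, -0.0]
ft_force: [0.7, 0.6, 0.2]
grip_width: 0.0005
grip_force: 0.0
```

```bash
python3 -m pendant '[{"jaw":0,"linear":[0,0,0.05],"twist":0},{"jaw":0,"linear":[0,0,0],"twist":0}]'
python3 -m pendant '[{"jaw":0,"linear":[0,0,0.05],"twist":0},{"jaw":0,"linear":[0,0,0],"twist":0}]'
python3 -m pendant '[{"jaw":0,"linear":[0,0,0.05],"twist":0},{"jaw":0,"linear":[0,0,0],"twist":0}]'
python3 -m pendant '[{"jaw":0,"linear":[0,0,0.05],"twist":0},{"jaw":0,"linear":[0,0,0],"twist":0}]'
```

```text
time: 36.57
position: [0.6236, -0.0463, 0.0701]
tool_rot: [0.995, 0.103, 0.002, -0.0]
ft_force: [-0.4, 0.5, 2.8]
grip_width: 0.0004
grip_force: 1.2
time: 36.73
position: [0.6236, -0.0464, 0.0699]
tool_rot: [0.995, 0.103, 0.002, -0.0]
ft_force: [-1.3, 0.1, 4.2]
grip_width: 0.0004
grip_force: 2.2
time: 36.9
position: [0.6236, -0.0464, 0.0699]
tool_rot: [0.995, 0.103, 0.002, -0.0]
ft_force: [-2.2, -0.9, 7.1]
grip_width: 0.0008
grip_force: 3.7
time: 37.07
position: [0.6236, -0.0464, 0.0699]
tool_rot: [0.995, 0.103, 0.002, -0.0]
ft_force: [-2.9, -0.5, 10.2]
grip_width: 0.0004
grip_force: 5.0
```

The corner is stiff straight away: about 10 N with 0.2 mm of travel. I hold briefly, then withdraw.

```bash
python3 -m pendant '[{"jaw":0,"linear":[0,0,-0.02],"twist":0},{"jaw":0,"linear":[0,0,0],"twist":0},{"jaw":0,"linear":[0,0,0],"twist":0},{"jaw":0,"linear":[0,0,0],"twist":0},{"jaw":0,"linear":[0,0,0],"twist":0}]'
python3 -m pendant '[{"jaw":0,"linear":[0,0,0.03],"twist":0},{"jaw":0,"linear":[0,0,0],"twist":0},{"jaw":0,"linear":[0,0,0],"twist":0},{"jaw":0,"linear":[0,0,0],"twist":0}]'
```

```text
time: 37.48
position: [0.6236, -0.0464, 0.0698]
tool_rot: [0.995, 0.103, 0.002, -0.0]
ft_force: [-2.4, 0.3, 8.6]
grip_width: 0.0005
grip_force: 4.4
time: 37.82
position: [0.6236, -0.0464, 0.0698]
tool_rot: [0.995, 0.103, 0.003, -0.0]
ft_force: [-2.5, 0.4, 9.8]
grip_width: 0.0002
grip_force: 5.1
```

```bash
python3 -m pendant '[{"jaw":0,"linear":[0,0,-0.3],"twist":0},{"jaw":0,"linear":[0,0,-2],"twist":0},{"jaw":0,"linear":[0,0,-3],"twist":0},{"jaw":0,"linear":[-3,0,-3],"twist":0},{"jaw":0,"linear":[-4,0,-3],"twist":0},{"jaw":0,"linear":[-4,0,-2],"twist":0},{"jaw":0,"linear":[-4,0,0],"twist":0},{"jaw":0,"linear":[-4,0,0],"twist":0},{"jaw":0,"linear":[0,0,0],"twist":0},{"jaw":0,"linear":[0,0,0],"twist":0}]'
python3 - <<'E'
from h import *
plan(624,-45,71,191.7)
for n in('top','side'):
  c=cams.camera(n);print(n); [print(*s) for s in strips(c) if 350<s[0][0]<640 and -450<s[0][1]<100]
  if n=='top': cv2.imwrite("pics/t4.png",c["color"])
E
```

```text
time: 38.65
position: [0.4443, -0.0829, 0.1935]
tool_rot: [0.995, 0.102, 0.001, -0.001]
ft_force: [1.8, -0.1, 1.2]
grip_width: 0.0003
grip_force: 0.0
t38.6 pos [444.3 -82.9 193.5] yaw -168.3 F [ 1.8 -0.1  1.2] w 0.3 g 0.0
  twist -360.0  lin cm x 18.36 y -0.06 z 12.25
top
[ 510. -285.] [ 32. 119.] 11.5 [450. 231.]
side
[ 505. -285.] [ 30. 125.] 11.5 [408. 323.]
[ 470. -186.] [ 30. 161.] 11.7 [369. 307.]
[572. -56.] [ 29. 101.] 12.0 [362. 261.]
```

View pics/t4.png

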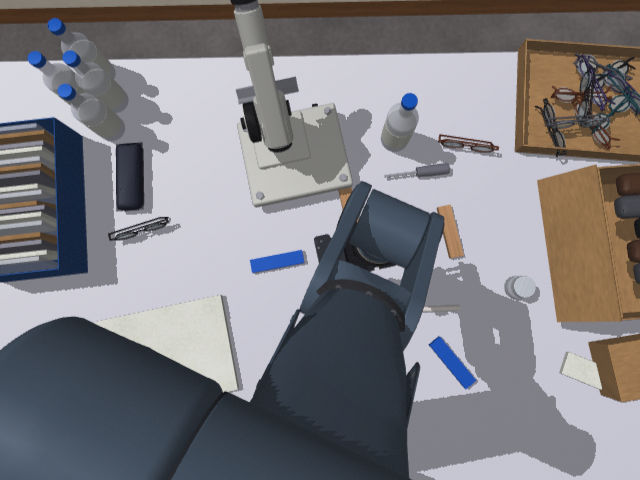

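The lensmeter stands unmoved, the strip shows at its corner (346,195), the other items are where they were, and the hand is clear.

```bash
python3 -c "
from rig import robot
print(robot.hand_in())"
```

```text
the job is handed in; nothing more can be done
None
```

I handed in the job (no verdict came back): the 12 mm mid strip lies flat under the stud, the 14 mm strip having stopped twice at its rim at about 5 N; the corner gave only about 0.3 mm under a 10 N press, and the other two strips lie flat and well clear.

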